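Set the cut-off length stop one hole farther

ROBOT

A 6-joint arm with a two-finger parallel gripper is mounted at the origin on a cart in front of the work surface, level with it; the furniture and walls round the work are solid. World frame = base frame: x ahead of the robot, y to its left, z up, the work surface at z = 0. Lengths are in m, angles in rad, forces in N, time in s.
With the tool pointing down it reaches from about 0.35 to 0.975 m from the base axis. Payload 4.9 kg.
Tool frame: the origin (TCP) lies midway between the tips of the shut fingers; the grasp point (between the pads) lies 19 mm behind it; x points along the fingers, z is the direction in which the jaws open and shut, and the axes are right-handed (so a half turn about x gives the same grasp; the last joint's range is limited). The gripper opens to 85 mm and grips with 20 to 120 N. Pads are 22 mm wide; open, the fingers measure 114 mm over their backs; the gripper's body (76 mm by 85 mm) begins 54 mm behind the grasp point. The pads swing forward as they close: fully open they stand 13 mm farther back than shut.
Start: joints at [-0.119, 0.053, 1.613, -0, 1.476, -0.119], TCP at [0.625, 0, 0.231] pointing down, gripper open.
Joint ranges: [-3.01, 3.01], [-1.01, 2.22], [0.06, 2.58], [-1.02, 4.17], [0.09, 2.62], [-3.14, 3.14]. Speed limits (rad/s): [2.57, 2.57, 3.14, 3.14, 3.14, 3.14].

INTERFACE

Orientations are given as a unit quaternion [w, x, y, z].
In Python, from plant import state, cams, workorder, nets gives the robot as it stands.
- The arm moves only by the tool play_rows, never from a script. Its argument "motion" is a list of rows, each a list of 3 entries, a list of its own where there are three numbers: the closure, from -1 (fully open) to 1 (shut), then the shift along the world's x, y, z in m, then the turn about the world's z in rad. A call has 1 to 5 rows; each row is the pose to reach, as a shift and turn from the pose commanded when the call began; what a row does not reach only later rows make up. A row lasts 1/10 s, in which the tool goes at most 50 mm and 8.59 degrees, less where a joint would pass 70% of its speed; a pose out of reach is approached as far as the arm can. A call with a gripper value outside its range is refused whole. The fingers move at their own pace and stop on an object; the grip force is fixed at half the most. Time passes only in rows, so rows that repeat a pose let the fingers close. It gives the time, the measured TCP pose, the force and the opening at its end, in the units of the state.
- state(): the state, without advancing time (a new reading comes with each control period).
- cams.grab_frame(name): name is "scene" or "side" or "wrist"; returns (picture, depth): 384x512x3 uint8, red, green, blue; 384x512 float32, m along the optical axis (not along the pixel's ray), 0 where there is no reading.
- cams.camera_info(name): a dict with "K" (3x3 intrinsics, pixels), "k1" (the pictures are not rectified: a ray, as slopes to the right and down, at radius r is drawn at 1 + k1 r^2 times it, then the intrinsics apply), "rvec" (rotation vector, rad) and "tvec" (3), from world to camera coordinates, as OpenCV has them. Camera axes: x right, y down, z forward; pixel columns grow to the right and rows downward; lengths in m; the calibration is good to about 2 mm. A picture is of the moment at which its call begins: read the wrist's pose just before it. camera_info takes no time and is no camera call; for the wrist camera it gives the pose at the moment of the call.
- workorder.job_done(): hands the job in, once; it reports no verdict.
Trained networks look in the newest picture that a camera, given by its name, has taken for a name from the list of things; names that differ only in an ending like _2 or _b are one class to them, and where a whole thing is asked for, a point or a joint stands for the part that bears it (a point fixed in the world has none). Each returns a list of dicts, best first, with "score" (0 to 1); they miss things now and then, are a little off and sometimes report something else, mostly with a low value. They report only what shows in the picture. A call takes as long as a camera call. They do not tell look-alikes from the thing itself.
- nets.recognise(camera, target): "at" ([x, y, z] in m, in world coordinates, good to about 4 mm: the middle of the surface that is visible of it).
- nets.landmark_of(camera, target): "at" ([x, y, z] in m, in world coordinates, good to about 4 mm: a listed point, or the origin of a listed thing).
The state is a dict: "time": time; "joint_pos": joint angles; "joint_vel": joint speeds; "joint_efforts": joint torques, N m; "tool_pos": TCP position; "tool_rot": TCP orientation; "contact_force": force on the tool from outside, world axes, zero at the start; "ft_torque": the same for the moment, N m; "gripper_width": opening from 0.0 (shut) to 1.0 (fully open).
Only numpy, scipy, OpenCV 4.12 (cv2) and the standard library are available. Lean on these libraries where they do the work, as an engineer would, in place of code of your own. Each camera call takes 0.05 s, during which the arm holds its last target.

TASK

Set the length stop on the saw table: stand the loose steel stop pin upright in the bore of the sliding section, fully home, and let go of it. Then take the black lock plunger knob on the section, pull it up, slide the section to the very next hole, the one on the side away from the big grey clamp block, and let the lock pin go fully down into that hole. Finish while still holding the knob in the gripper with the pin engaged; leave the other things on the table where they are.

Things in the scene. Friction and masses are not known exactly. Their poses are not given: they have to be found in the camera images.
- stop_rail: Length-stop rail, fixed to the table: a 30 mm square aluminium tube with 12 mm round holes in its top face, on a 56 x 270 mm foot plate. Origin on the table under the middle of the four holes; its y axis runs along the tube, away from the big grey clamp block (56 x 36 mm, 60 mm tall, at y = -118 mm) towards the black end cap (y = +104 mm). The holes lie at y = -60, -20, 20 and 60 mm (pitch 40 mm), the tube's top at z = 44 mm. Nothing of it but the section moves.
- section (a joint): Place of the sliding section along the tube in m: 0 at the start, where the lock pin stands in the hole at y = -20 mm; it grows away from the clamp block and reads 0.040 in the very next hole (range -0.04 to 0.08). Sliding friction about 2 N. The section is a steel sleeve 42 x 50 mm, 50 mm tall, round the tube; a 20 mm square rung goes out from it in the rail's -x direction to the bore block.
- lock_plunger (a joint): Lift of the spring lock plunger in m: 0 with the pin fully down in a hole, grows upward, 0.020 at the stop. The spring pushes it down with 5 N at 0 and 8 N at 0.020. The pin (9 mm, round tip) reaches 10 mm into the hole, with 1.5 mm play each way, so it must be lifted more than 0.010 to slide; let down between two holes it rides on the tube's top and drops into the next hole it meets.
- knob_grip (a point): Grip point of the plunger's knob: a black upright knurled cylinder, 26 mm diameter and 25 mm tall, on top of the sleeve; the point is on its axis 13 mm above its underside and 12 mm below its top, 81 mm above the table when the pin is down. It moves with plunger and section.
- plunger_knob: The same black knob; origin on its axis at its underside, 68 mm above the table when the pin is down.
- bore_mouth (a point): Centre of the mouth of the stop pin's bore, in the top of the steel bore block (44 x 44 mm, top 38 mm above the table) at the end of the section's rung, 95 mm from the knob's axis in the rail's -x direction. Upright blind bore, 18.5 mm diameter, 24 mm deep, its mouth chamfered 3.5 mm wide.
- stop_pin_centre (a point): Centre (half-way up) of the loose stop pin: a plain round steel pin, 16 mm diameter, 80 mm tall, both ends chamfered; about 0.1 kg. It starts standing upright on the table, foot down; its z axis points from foot to top.
- stop_pin_foot (a point): Centre of the stop pin's foot (its lower end, 40 mm below the centre).
- salve_jar: Bystander: small brown jar with white lid, 47 mm diameter, 44 mm tall, origin under its centre.
- spool: Bystander: wire spool with yellow flanges, 48 mm diameter, 40 mm tall, standing; origin under its centre.
- bit_box: Bystander: flat dark blue case, 55 x 100 x 27 mm, origin under its centre.
- tape_measure: Bystander: green tape measure, 32 x 79 x 67 mm, origin under its centre.
Not all that is in view belongs to the job. Several things look just like the part that bears stop_pin_centre: the one meant starts nearest to the robot's base.

How it is judged:
By the outcome, as a careful person would: the job done as asked, in the order asked, and still so for the second after the job is handed in, while the arm keeps its last pose, push and grip.
It also fails if it takes over 58 s, if anything falls off the work surface, if the arm or the gripper's body presses on something with over 40 N, if the wrist force passes 120 N, or if a joint passes its speed limit or range.

## Working session

There is one attempt and no reset: what is moved stays moved. The work goes in short steps, Python scripts to look and compute and a tool call to move; the robot and the scene stay as the last step left them, time stands still between calls to the robot, and variables do not carry over. Pictures are saved under pics/ and viewed, and the job is handed in when it is done.

Besides the shell and the picture viewer there is one more tool, called after ">>>" as name(argument=value, ...) on one line, values as JSON. play_rows: Moves the arm, as the interface text tells. Its arguments: {"type":"object","properties":{"motion":{"type":"array","items":{"type":"array"}}},"required":["motion"]}

```bash
ls; mkdir -p pics; cat > h.py <<'E'
import numpy as np, cv2
from plant import state, cams, workorder, nets
def grab(n,fn=None):
    info=cams.camera_info(n); im,d=cams.grab_frame(n)
    if fn: cv2.imwrite('pics/'+fn,im[:,:,::-1])
    return im,d,info
def world(u,v,z,info):
    K=np.array(info['K']);k1=info['k1'];R=cv2.Rodrigues(np.array(info['rvec'],float))[0];t=np.array(info['tvec'],float).ravel()
    xd=cv2.undistortPoints(np.array([[[u,v]]],float),K,np.array([k1,0,0,0,0.]))[0,0]
    return R.T@(np.array([xd[0]*z,xd[1]*z,z])-t)
def onplane(u,v,h,info):
    a=world(u,v,0,info);b=world(u,v,1,info);s=(h-a[2])/(b[2]-a[2]);return a+s*(b-a)
def proj(p,info):
    return cv2.projectPoints(np.array([p],float),np.array(info['rvec'],float),np.array(info['tvec'],float),np.array(info['K']),np.array([info['k1'],0,0,0,0.]))[0][0,0]
E
python3 - <<'E'
from h import *
s=state();print(s)
for n in ['scene','side','wrist']:
    im,d,i=grab(n,n+'0.png')
    for t in ['stop_pin_centre','stop_pin_foot','knob_grip','bore_mouth','stop_rail','plunger_knob']:
        for r in nets.landmark_of(n,t)[:5]: print(n,t,np.round(r['at'],4),round(r['score'],2),np.round(proj(r['at'],i)))
E
```

```text
pics
{'time': 0.0, 'joint_pos': array([-1.19019616e-01,  5.33670201e-02,  1.61432824e+00,  9.40381029e-06,
        1.47598927e+00, -1.19005295e-01]), 'joint_vel': array([ 0.00026243,  0.00022427, -0.00035928, -0.00032215, -0.0019379 ,
       -0.00018705]), 'joint_efforts': array([ 2.70554956e-04, -3.93670499e+01, -3.70175600e+01, -1.62778279e-04,
        6.93513779e-03, -6.06393527e-06]), 'tool_pos': array([6.24365413e-01, 6.66783106e-05, 2.30036266e-01]), 'tool_rot': array([7.06372429e-01, 9.64801330e-05, 7.07840360e-01, 8.57175851e-05]), 'contact_force': array([ 0.19074589, -0.50940059, -0.69985171]), 'ft_torque': array([ 0.01410045, -0.00728579,  0.02601252]), 'gripper_width': 1.000127064545047}
scene stop_pin_centre [ 0.5168 -0.3374  0.0412] 0.62 [285. 284.]
scene stop_pin_centre [ 0.5876 -0.3674  0.0396] 0.51 [310. 282.]
scene stop_pin_centre [ 0.5226 -0.3391 -0.0018] 0.2 [286. 291.]
scene stop_pin_foot [ 0.5862 -0.3656  0.0026] 0.66 [308. 287.]
scene stop_pin_foot [ 5.231e-01 -3.389e-01 -4.000e-04] 0.52 [286. 290.]
scene stop_pin_foot [ 0.608  -0.3313 -0.0014] 0.39 [307. 277.]

[... 438 characters left out ...]
 stop_pin_foot [ 0.5886 -0.3674 -0.001 ] 0.71 [354. 269.]
side stop_pin_foot [ 5.23e-01 -3.36e-01  2.00e-04] 0.6 [327. 275.]
side stop_pin_foot [ 0.6156 -0.3268  0.0057] 0.58 [346. 254.]
side knob_grip [0.6014 0.0098 0.0794] 0.39 [244. 187.]
side bore_mouth [ 0.5088 -0.0211  0.0378] 0.8 [227. 215.]
side stop_rail [0.597  0.0272 0.0021] 0.56 [239. 210.]
side stop_rail [ 0.5088 -0.0188  0.0358] 0.35 [226. 215.]
side plunger_knob [0.6    0.0123 0.0739] 0.64 [243. 189.]
wrist knob_grip [0.5998 0.0118 0.0793] 0.65 [235. 167.]
wrist bore_mouth [ 0.5104 -0.0247  0.0391] 0.72 [163. 190.]
wrist stop_rail [0.5938 0.0312 0.0017] 0.8 [235. 139.]
wrist plunger_knob [0.5987 0.0113 0.065 ] 0.57 [235. 164.]
```

View pics/scene0.png

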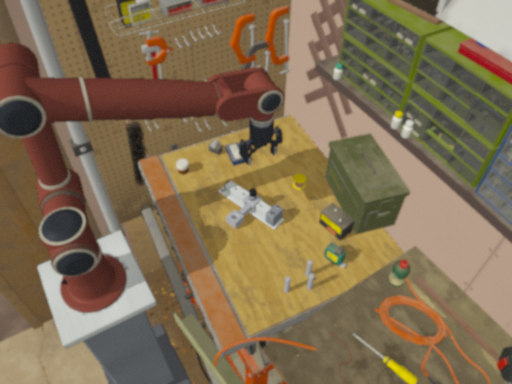

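View pics/side0.png

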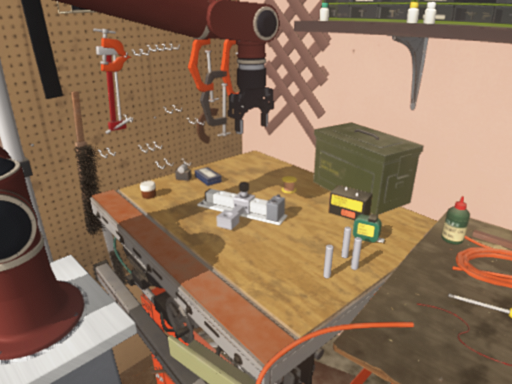

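View pics/wrist0.png

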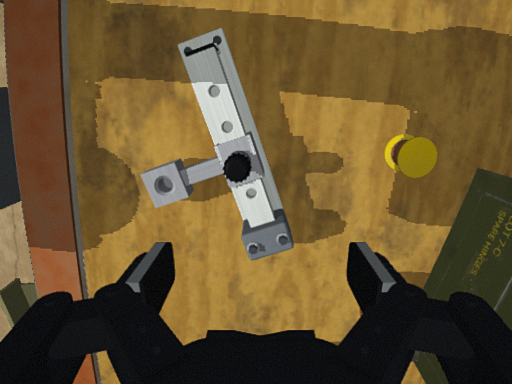

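```bash
python3 - <<'E'
import cv2
a=cv2.imread('pics/scene0.png')[230:330,240:360];b=cv2.imread('pics/side0.png')[200:300,290:410]
cv2.imwrite('pics/crop0.png',cv2.hconcat([cv2.resize(a,(400,333)),cv2.resize(b,(400,333))]))
E
```

```text
(no output)
```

View pics/crop0.png

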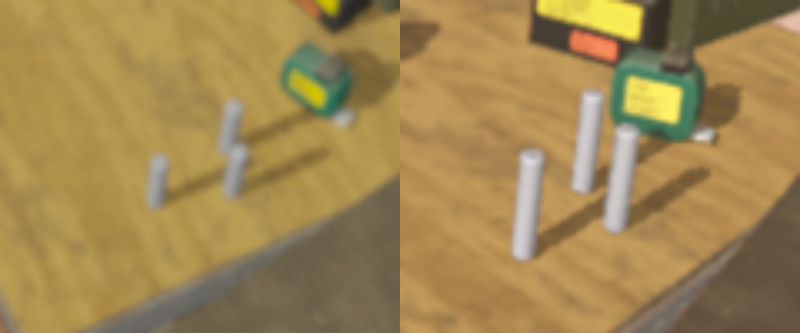

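The scene shows three look-alike steel pins:

| Pin | scene px | side px | Position (x, y) | Distance from base |
|---|---|---|---|---|
| A | (285,284) | (329,262) | (0.522, -0.338) | 0.62 m |
| B | (310,282) | (355,255) | (0.588, -0.366) | 0.69 m |
| C | (308,277) | (346,241) | (0.614, -0.325) | 0.69 m |

The one meant is A, because it is nearest to the base. The crop confirms it is the left, nearest pin, standing upright. Next I'll measure the rail geometry from the wrist camera.

```bash
python3 - <<'E'
from h import *
im,d,i=grab('wrist')
print('time',state()['time'])
H,W=d.shape
K=np.array(i['K']);R=cv2.Rodrigues(np.array(i['rvec'],float))[0];t=np.array(i['tvec'],float).ravel()
uv=np.stack(np.meshgrid(np.arange(W),np.arange(H)),-1).reshape(-1,1,2).astype(float)
xd=cv2.undistortPoints(uv,K,np.array([i['k1'],0,0,0,0.]))[:,0]
z=d.reshape(-1);P=(np.c_[xd*z[:,None],z]-t)@R
P=P.reshape(H,W,3);np.save('P0.npy',P)
print('cam',-R.T@t)
reg=np.zeros((H,W),bool);reg[20:265,130:300]=1
hist=np.histogram(P[reg&(d>0)][:,2],bins=np.arange(-.006,.1,.003));print(np.c_[np.round(hist[1][:-1],3),hist[0]].tolist())
def mask(lo,hi): return reg&(d>0)&(P[...,2]>lo)&(P[...,2]<hi)
for nm,lo,hi in [('tube',.04,.048),('knobtop',.088,.098),('clamp',.056,.063),('foot',.01,.018),('blk',.034,.041),('sleeve',.05,.06)]:
    m=mask(lo,hi);n,l,s,c=cv2.connectedComponentsWithStats(m.astype(np.uint8))
    for k in range(1,n):
        if s[k,4]>60:
            q=P[l==k];r=cv2.minAreaRect((q[:,:2]*1000).astype(np.float32))
            print(nm,s[k,4],np.round(c[k]),np.round(q.mean(0),4),'rect',np.round(r[0],1),np.round(r[1],1),round(r[2],1))
E
```

```text
time 1.1
cam [0.62490238 0.07259585 0.37291202]
[[-0.006, 470.0], [-0.003, 26208.0], [0.0, 1282.0], [0.003, 2492.0], [0.006, 402.0], [0.009, 48.0], [0.012, 139.0], [0.015, 84.0], [0.018, 101.0], [0.021, 93.0], [0.024, 107.0], [0.027, 165.0], [0.03, 946.0], [0.033, 281.0], [0.036, 1042.0], [0.039, 384.0], [0.042, 3346.0], [0.045, 138.0], [0.048, 983.0], [0.051, 86.0], [0.054, 136.0], [0.057, 928.0], [0.06, 117.0], [0.063, 44.0], [0.066, 95.0], [0.069, 5.0], [0.072, 14.0], [0.075, 13.0], [0.078, 16.0], [0.081, 13.0], [0.084, 16.0], [0.087, 115.0], [0.09, 417.0], [0.093, 30.0], [0.096, 0.0]]
tube 2603 [215.  92.] [0.5766 0.0849 0.043 ] rect [577.2  81.5] [ 32.1 103.1] 18.2
tube 1146 [256. 205.] [ 0.6198 -0.0418  0.0432] rect [620.8 -39.3] [54.6 58.7] 16.1
knobtop 539 [237. 169.] [0.602  0.0118 0.0913] rect [601.5  11.7] [25.9 26.2] 21.8
clamp 1101 [268. 241.] [ 0.6334 -0.0798  0.0588] rect [633.4 -81.2] [55.1 34.9] 18.8
foot 85 [167. 183.] [ 0.5077 -0.0224  0.0137] rect [507.7 -22.1] [ 9.4 15.5] 22.9
blk 1151 [164. 185.] [ 0.5116 -0.0187  0.0369] rect [511.2 -19.5] [45.5 44.3] 18.5
sleeve 70 [242. 154.] [0.6056 0.0208 0.0528] rect [605.   21.8] [12.6 23.2] 72.6
sleeve 1104 [267. 239.] [ 0.6331 -0.0785  0.058 ] rect [633.1 -80.9] [56.1 35.4] 19.3
```

>>> play_rows(motion=[[-1,[-0.02,-0.05,0],-0.15],[-1,[-0.035,-0.1,0],-0.3],[-1,[-0.05,-0.145,0],-0.45],[-1,[-0.07,-0.19,0],-0.6],[-1,[-0.085,-0.235,0],-0.74]])

```text
time: 1.6
tool_pos: [0.539, -0.2364, 0.2316]
tool_rot: [0.659, 0.258, 0.658, -0.258]
contact_force: [-0.2, -0.3, -0.5]
gripper_width: 1.0
```

>>> play_rows(motion=[[-1,[-0.01,-0.03,-0.01],-0.15],[-1,[-0.02,-0.06,-0.02],-0.3],[-1,[-0.03,-0.1,-0.03],-0.45],[-1,[-0.03,-0.1,-0.03],-0.499],[-1,[-0.03,-0.1,-0.03],-0.499]])

```text
time: 2.1
tool_pos: [0.5093, -0.3358, 0.2007]
tool_rot: [0.575, 0.411, 0.576, -0.411]
contact_force: [-0.2, -0.2, 0.6]
gripper_width: 1.002
```

```bash
cat > cloud.py <<'E'
from h import *
def cloud(n,fn=None):
    im,d,i=grab(n,fn);H,W=d.shape
    K=np.array(i['K']);R=cv2.Rodrigues(np.array(i['rvec'],float))[0];t=np.array(i['tvec'],float).ravel()
    uv=np.stack(np.meshgrid(np.arange(W),np.arange(H)),-1).reshape(-1,1,2).astype(float)
    xd=cv2.undistortPoints(uv,K,np.array([i['k1'],0,0,0,0.]))[:,0]
    z=d.reshape(-1);P=((np.c_[xd*z[:,None],z]-t)@R).reshape(H,W,3)
    P[d<=0]=np.nan
    return im,P,i
def comps(P,lo,hi,near=None,rad=.06,minpx=30,out=True):
    m=(P[...,2]>lo)&(P[...,2]<hi)
    if near is not None: m&=np.hypot(P[...,0]-near[0],P[...,1]-near[1])<rad
    n,l,s,c=cv2.connectedComponentsWithStats(m.astype(np.uint8))
    for k in range(1,n):
        if s[k,4]>minpx:
            q=P[l==k];r=cv2.minAreaRect((q[:,:2]*1000).astype(np.float32))
            print(s[k,4],np.round(c[k]),np.round(np.median(q,0),4),'rect',np.round(r[0],1),np.round(r[1],1),round(r[2],1))
E
python3 - <<'E'
from cloud import *
s=state();print(s['time'],s['tool_pos'],s['tool_rot'],s['joint_pos'],s['contact_force'])
im,P,i=cloud('wrist','w1.png')
comps(P,.07,.09,(.52,-.338),.15)
for r in nets.landmark_of('wrist','stop_pin_centre')[:4]: print(np.round(r['at'],4),round(r['score'],2),np.round(proj(r['at'],i)))
E
```

```text
2.1 [ 0.5093367  -0.3357989   0.20068786] [ 0.57494912  0.41117988  0.57571074 -0.41100094] [-7.04877779e-01  3.87109788e-02  1.67890249e+00  1.63016401e-04
  1.42507379e+00  5.35920711e-01] [-0.17242702 -0.22512099  0.60862986]
279 [286.  70.] [ 0.6109 -0.3239  0.0787] rect [ 611.4 -323.8] [14.7 14.6] 63.5
277 [321. 113.] [ 0.5877 -0.3644  0.0786] rect [ 587.9 -365.2] [14.4 15.9] 19.3
248 [266. 175.] [ 0.5202 -0.3375  0.0788] rect [ 519.6 -337.7] [15.2 14.8] 19.5
[ 0.5911 -0.3646  0.0406] 0.92 [315. 109.]
[ 0.6074 -0.3229  0.0384] 0.57 [281.  78.]
```

View pics/w1.png

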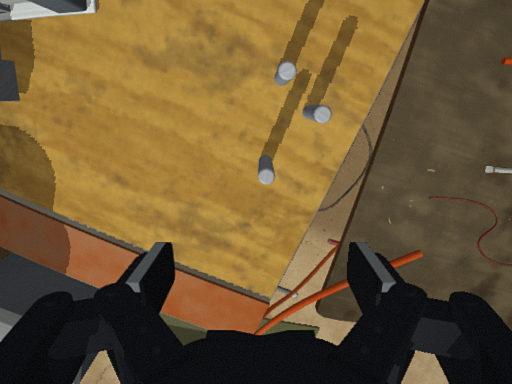

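Chosen pin A is at wrist px (266,175), which gives (0.520, -0.3375) with its top at 0.079, matching the 80 mm height. The other two are at (286,70) and (321,113). I'll descend on A with the jaws across the line to its neighbours.

>>> play_rows(motion=[[-1,[0.0105,-0.002,-0.03],0],[-1,[0.0105,-0.002,-0.07],0],[-1,[0.0105,-0.002,-0.11],0],[-1,[0.0105,-0.002,-0.145],0],[-1,[0.0105,-0.002,-0.165],0]])

```text
time: 2.7
tool_pos: [0.5195, -0.3345, 0.033]
tool_rot: [0.575, 0.41, 0.578, -0.41]
contact_force: [-0.6, -0.1, 0.1]
gripper_width: 1.001
```

>>> play_rows(motion=[[-1,[0,0,0],0],[0.6,[0,0,0],0],[0.6,[0,0,0],0],[1,[0,0,0],0],[1,[0,0,0],0]])

```text
time: 3.2
tool_pos: [0.5214, -0.3375, 0.038]
tool_rot: [0.577, 0.41, 0.575, -0.411]
contact_force: [-0.6, -0.4, -0.1]
gripper_width: 0.326
```

>>> play_rows(motion=[[1,[0,0,0],0],[1,[0,0,0],0],[1,[0,0,0],0],[1,[0,0,0],0],[1,[0,0,0],0]])

```text
time: 3.7
tool_pos: [0.5211, -0.3373, 0.0375]
tool_rot: [0.576, 0.411, 0.575, -0.411]
contact_force: [-1.9, 2.2, 6.6]
gripper_width: 0.175
```

>>> play_rows(motion=[[1,[0,0,0.02],0],[1,[0,0,0.05],0],[1,[0,0,0.09],0],[1,[0,0,0.12],0],[1,[0,0,0.12],0]])

```text
time: 4.2
tool_pos: [0.523, -0.3389, 0.162]
tool_rot: [0.579, 0.41, 0.572, -0.411]
contact_force: [-0.0, -0.9, -0.3]
gripper_width: 0.171
```

```bash
python3 - <<'E'
from cloud import *
s=state();print(s['time'],s['tool_pos'],s['contact_force'],s['gripper_width'])
im,P,i=cloud('wrist','w2.png');tp=s['tool_pos'];comps(P,tp[2]+.02,tp[2]+.06,tp,.03)
print(proj(tp,i))
im,P,i=cloud('side','s2.png')
c=proj(tp,i);print(c)
x,y=int(c[0]),int(c[1]);cv2.imwrite('pics/s2c.png',cv2.resize(im[max(0,y-60):y+60,x-60:x+60,::-1],(480,480)))
E
```

```text
4.2 [ 0.52295356 -0.33892189  0.1620282 ] [-0.01448561 -0.94246146 -0.25675495] 0.17110107508213723
6900 [262. 284.] [ 0.5288 -0.3385  0.2041] rect [ 523.9 -338.6] [26.  59.9] 19.1
[260.43265625 247.21237461]
[333.9872576 211.7568104]
```

View pics/w2.png

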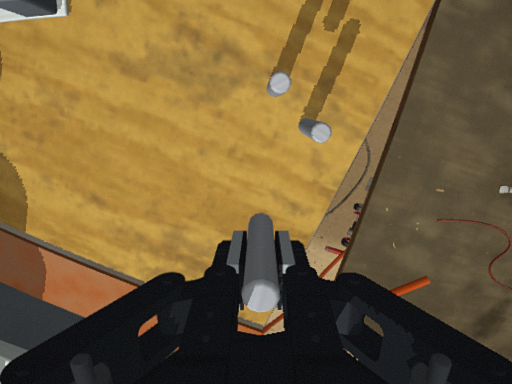

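View pics/s2c.png

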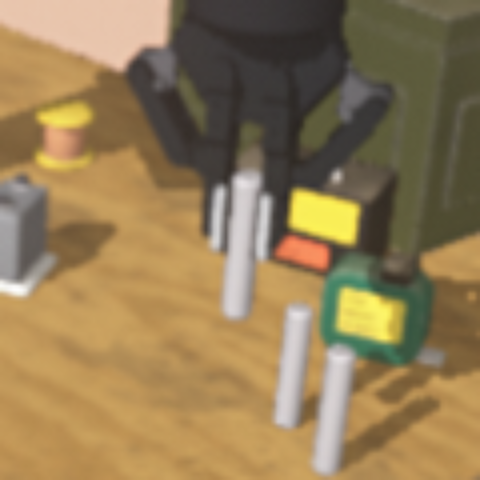

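The pin is in the jaws (wrist px (262,250)), upright, and the two look-alikes are untouched. I'll carry it over the bore.

>>> play_rows(motion=[[1,[0,0.03,0],0],[1,[-0.002,0.07,0],0],[1,[-0.003,0.11,0],0],[1,[-0.004,0.15,0],0],[1,[-0.005,0.19,0],0]])

```text
time: 4.8
tool_pos: [0.5135, -0.1448, 0.1529]
tool_rot: [0.574, 0.41, 0.577, -0.411]
contact_force: [0.8, 1.3, -2.0]
gripper_width: 0.171
```

>>> play_rows(motion=[[1,[-0.001,0.04,0],0],[1,[-0.002,0.08,0],0],[1,[-0.003,0.11,0],0],[1,[-0.003,0.128,0],0],[1,[-0.003,0.128,0],0]])

```text
time: 5.3
tool_pos: [0.5106, -0.0166, 0.1532]
tool_rot: [0.575, 0.409, 0.578, -0.41]
contact_force: [-0.2, 0.5, -1.6]
gripper_width: 0.174
```

>>> play_rows(motion=[[1,[0,0,-0.02],0],[1,[0,0,-0.03],0],[1,[0,0,-0.03],0]])

```text
time: 5.6
tool_pos: [0.5102, -0.0192, 0.1227]
tool_rot: [0.573, 0.41, 0.578, -0.412]
contact_force: [0.6, -0.3, -1.3]
gripper_width: 0.171
```

```bash
python3 - <<'E'
from cloud import *
s=state();tp=s['tool_pos'];print(s['time'],tp,s['contact_force'],s['gripper_width'])
for n in ['wrist','side','scene']:
    im,P,i=cloud(n,n+'3.png');c=proj((.5115,-.0195,.038),i);print(n,c,proj(tp,i))
    for t in ['bore_mouth','stop_pin_foot']:
        for r in nets.landmark_of(n,t)[:4]: print(t,np.round(r['at'],4),round(r['score'],2))
    if n=='wrist':
        comps(P,.088,.098,(.6015,.0117),.04); comps(P,.034,.042,(.5115,-.0195),.04); comps(P,.055,.063,(.633,-.081),.05)
    x,y=int(c[0]),int(c[1])-15;r=50
    cv2.imwrite(f'pics/{n}3c.png',cv2.resize(im[max(0,y-r):y+r,max(0,x-r):x+r,::-1],(390,390),interpolation=cv2.INTER_CUBIC))
a=cv2.imread('pics/side3c.png');b=cv2.imread('pics/scene3c.png');cv2.imwrite('pics/c3.png',cv2.hconcat([a,b]))
E
```

```text
5.6 [ 0.5101532  -0.01917308  0.122706  ] [ 0.63900484 -0.31545109 -1.329784  ] 0.17120818035499002
wrist [261.68389867 196.26322887] [260.48735159 247.2778902 ]
bore_mouth [ 0.5097 -0.0221  0.0354] 0.88
stop_pin_foot [ 0.5113 -0.0207  0.0844] 0.98
1778 [262.  59.] [0.6011 0.0114 0.0915] rect [601.3  11.4] [26.8 26.4] 49.7
2335 [262. 193.] [ 0.5143 -0.0174  0.037 ] rect [511.4 -19.3] [44.2 44. ] 18.8
3963 [407.  69.] [ 0.6326 -0.0793  0.0589] rect [632.5 -81.1] [55.4 36.1] 18.7
side [227.38836839 214.34484224] [225.71932434 185.72516146]
bore_mouth [ 0.5111 -0.0179  0.0344] 0.7
bore_mouth [ 7.197e-01 -3.226e-01  6.000e-04] 0.36
stop_pin_foot [ 0.6157 -0.3225  0.0044] 0.71
stop_pin_foot [ 5.887e-01 -3.683e-01 -5.000e-04] 0.54
stop_pin_foot [ 0.5106 -0.0208  0.1308] 0.27
scene [233.883444   215.76683893] [232.69633106 200.1498009 ]
bore_mouth [ 0.515  -0.0216  0.0397] 0.86
stop_pin_foot [ 0.59   -0.3679  0.0031] 0.45
stop_pin_foot [ 0.5117 -0.0225  0.088 ] 0.43
stop_pin_foot [ 0.6087 -0.328  -0.0016] 0.38
```

View pics/c3.png

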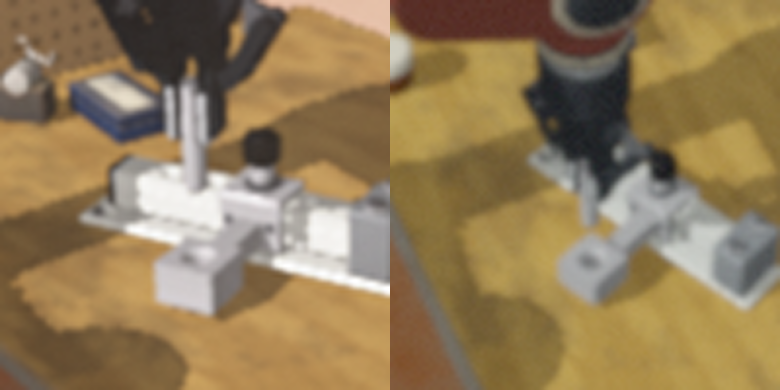

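View pics/wrist3.png

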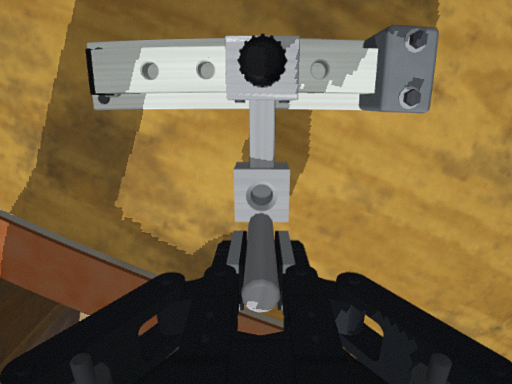

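```bash
python3 - <<'E'
from h import *
im=cv2.imread('pics/wrist3.png')
i=cams.camera_info('wrist');s=state();tp=s['tool_pos'];print(tp,s['tool_rot'])
e=np.array([np.cos(.332),np.sin(.332)])
cv2.imwrite('pics/w3c.png',cv2.resize(im[180:270,215:305],(720,720),interpolation=cv2.INTER_CUBIC))
for z in (.0835,.0855,.088):
  for dx in (-.003,-.0015,0,.0015):
    c=tp[:2]+dx*e
    a=np.linspace(0,2*np.pi,73);pts=np.array([proj((c[0]+.008*np.cos(t),c[1]+.008*np.sin(t),z),i) for t in a])
    print(z,dx,'toprow',pts[:,1].min().round(1),'cols',pts[:,0].min().round(1),pts[:,0].max().round(1))
E
```

```text
[ 0.51288934 -0.01901147  0.12692672] [ 0.5760419   0.41073771  0.57534146 -0.41042962]
0.0835 -0.003 toprow 210.1 cols 248.4 272.4
0.0835 -0.0015 toprow 208.0 cols 248.4 272.4
0.0835 0 toprow 205.8 cols 248.4 272.4
0.0835 0.0015 toprow 203.7 cols 248.4 272.4
0.0855 -0.003 toprow 211.2 cols 248.3 272.5
0.0855 -0.0015 toprow 209.0 cols 248.3 272.5
0.0855 0 toprow 206.9 cols 248.3 272.5
0.0855 0.0015 toprow 204.7 cols 248.3 272.6
0.088 -0.003 toprow 212.5 cols 248.2 272.6
0.088 -0.0015 toprow 210.3 cols 248.2 272.7
0.088 0 toprow 208.1 cols 248.1 272.7
0.088 0.0015 toprow 205.9 cols 248.1 272.7
```

View pics/w3c.png

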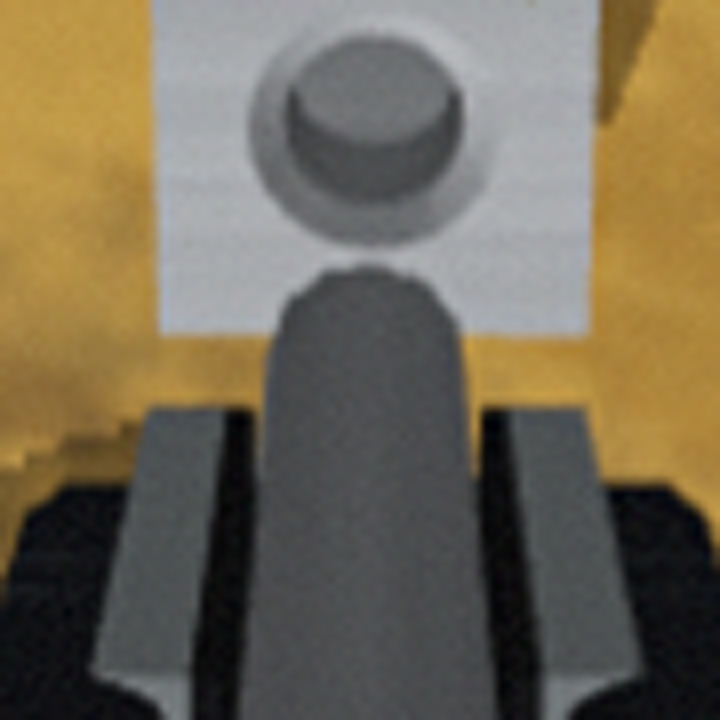

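The pin foot is at (0.5113, -0.0196) and the bore at (0.5114, -0.0193), so they line up well within the chamfer. I'll lower it slowly.

>>> play_rows(motion=[[1,[0,0,-0.012],0],[1,[0,0,-0.024],0],[1,[0,0,-0.034],0],[1,[0,0,-0.04],0],[1,[0,0,-0.042],0]])

```text
time: 6.55
tool_pos: [0.5116, -0.0187, 0.0827]
tool_rot: [0.575, 0.41, 0.577, -0.411]
contact_force: [-0.6, -1.2, -0.6]
gripper_width: 0.17
```

>>> play_rows(motion=[[1,[0,0,0],0],[1,[0,0,-0.003],0],[1,[0,0,-0.006],0],[1,[0,0,-0.009],0],[1,[0,0,-0.012],0]])

```text
time: 7.05
tool_pos: [0.5126, -0.0189, 0.0722]
tool_rot: [0.576, 0.411, 0.576, -0.411]
contact_force: [-1.0, -0.1, -1.3]
gripper_width: 0.17
```

>>> play_rows(motion=[[1,[0,0,-0.004],0],[1,[0,0,-0.008],0],[1,[0,0,-0.012],0],[1,[0,0,-0.015],0],[1,[0,0,-0.016],0]])

```text
time: 7.55
tool_pos: [0.5122, -0.0188, 0.0557]
tool_rot: [0.575, 0.41, 0.576, -0.411]
contact_force: [-0.2, 0.5, -0.9]
gripper_width: 0.17
```

>>> play_rows(motion=[[1,[0,0,-0.001],0],[1,[0,0,-0.002],0],[1,[0,0,-0.003],0],[1,[0,0,-0.004],0],[1,[0,0,-0.004],0]])

```text
time: 8.05
tool_pos: [0.5125, -0.0189, 0.0522]
tool_rot: [0.576, 0.411, 0.576, -0.411]
contact_force: [0.3, 0.4, -1.1]
gripper_width: 0.171
```

>>> play_rows(motion=[[1,[0,0,-0.001],0],[1,[0,0,-0.001],0],[1,[0,0,-0.002],0],[1,[0,0,-0.002],0]])

```text
time: 8.45
tool_pos: [0.513, -0.019, 0.0515]
tool_rot: [0.576, 0.411, 0.576, -0.411]
contact_force: [-2.2, 1.5, 5.9]
gripper_width: 0.175
```

It touches bottom (5.9 N at the expected height of 0.0515). Release.

>>> play_rows(motion=[[0.4,[0,0,0.0005],0],[0,[0,0,0.0005],0],[-0.5,[0,0,0.0005],0],[-0.7,[0,0,0.0005],0],[-0.7,[0,0,0.0005],0]])

```text
time: 8.95
tool_pos: [0.5124, -0.0189, 0.0507]
tool_rot: [0.576, 0.411, 0.576, -0.411]
contact_force: [-0.1, 0.1, -0.5]
gripper_width: 0.849
```

>>> play_rows(motion=[[-0.7,[0,0,0],0],[-0.7,[0,0,0.02],0],[-0.7,[0,0,0.06],0],[-0.7,[-0.01,0,0.1],0],[-0.7,[-0.01,0,0.1],0]])

```text
time: 9.45
tool_pos: [0.506, -0.0195, 0.1577]
tool_rot: [0.58, 0.412, 0.572, -0.409]
contact_force: [1.8, 0.4, 1.0]
gripper_width: 0.846
```

```bash
python3 - <<'E'
from cloud import *
s=state();tp=s['tool_pos'];print(s['time'],tp,s['contact_force'],s['gripper_width'])
im,P,i=cloud('wrist','w4.png')
comps(P,.097,.12,(.5115,-.0195),.04);comps(P,.085,.098,(.5115,-.0195),.04);comps(P,.087,.098,(.6015,.0117),.04); comps(P,.034,.042,(.5115,-.0195),.04); comps(P,.055,.063,(.633,-.081),.05)
im,P,i=cloud('side');c=proj((.55,0,.05),i).astype(int);cv2.imwrite('pics/s4.png',cv2.resize(im[c[1]-50:c[1]+50,c[0]-65:c[0]+65,::-1],(780,600),interpolation=cv2.INTER_CUBIC))
E
```

```text
9.45 [ 0.50601124 -0.01951881  0.15771021] [1.83397545 0.38621514 1.04763746] 0.8464300647655576
378 [262. 199.] [ 0.5127 -0.0191  0.0927] rect [511.6 -19.4] [15.1 15.2] 83.2
1255 [263.  63.] [0.6009 0.0112 0.0914] rect [601.4  11.4] [27.1 26.6] 5.2
1686 [261. 178.] [ 0.517  -0.0151  0.037 ] rect [511.2 -19.5] [44.4 44.1] 18.9
2884 [386.  71.] [ 0.6328 -0.0798  0.0588] rect [632.7 -81.1] [56.1 36.3] 18.9
```

View pics/w4.png

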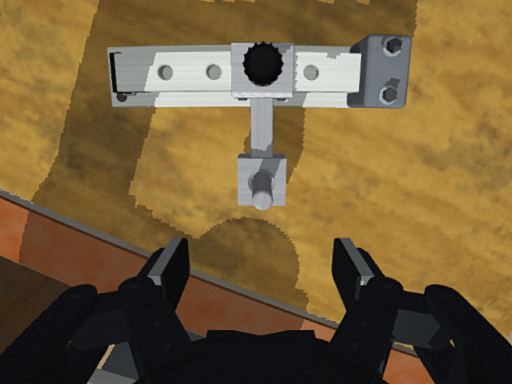

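View pics/s4.png

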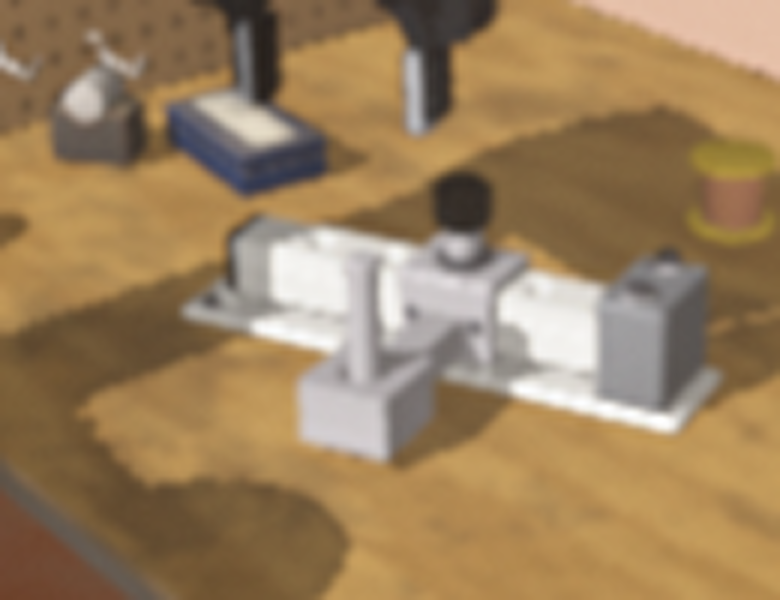

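The pin stands home: its top is at 0.093–0.094, at (0.5116, -0.0194). The knob is at wrist px (263,63), (0.6013, 0.0114). The next hole is at px (213,72), on the end-cap side. I'll move over the knob.

>>> play_rows(motion=[[-0.7,[0.025,0.008,0.01],0],[-0.7,[0.055,0.017,0.01],0],[-0.7,[0.085,0.026,0.005],0],[-0.7,[0.099,0.0305,0],0],[-0.7,[0.099,0.0305,0],0]])

```text
time: 10.05
tool_pos: [0.6011, 0.0123, 0.1474]
tool_rot: [0.574, 0.409, 0.577, -0.411]
contact_force: [-0.2, -0.1, -0.1]
gripper_width: 0.848
```

>>> play_rows(motion=[[-0.7,[0,0,0],0],[-0.7,[0,0,0],0]])

```text
time: 10.25
tool_pos: [0.6005, 0.0114, 0.1499]
tool_rot: [0.575, 0.41, 0.576, -0.411]
contact_force: [-1.4, -0.4, -0.0]
gripper_width: 0.85
```

>>> play_rows(motion=[[-0.7,[0.001,0,-0.02],0],[-0.7,[0.001,0,-0.045],0],[-0.7,[0.001,0,-0.065],0],[-0.7,[0.001,0,-0.08],0],[-0.7,[0.001,0,-0.085],0]])

```text
time: 10.75
tool_pos: [0.6009, 0.0115, 0.0639]
tool_rot: [0.575, 0.41, 0.577, -0.411]
contact_force: [0.1, 0.1, -1.2]
gripper_width: 0.854
```

>>> play_rows(motion=[[-0.7,[0,0,0],0],[0,[0,0,0],0],[0.3,[0,0,0],0],[1,[0,0,0],0],[1,[0,0,0],0]])

```text
time: 11.25
tool_pos: [0.6032, 0.0116, 0.0672]
tool_rot: [0.576, 0.411, 0.575, -0.41]
contact_force: [-1.9, 0.5, 4.6]
gripper_width: 0.277
```

>>> play_rows(motion=[[1,[0,0,0],0],[1,[0,0,0],0],[1,[0,0,0],0]])

```text
time: 11.55
tool_pos: [0.6033, 0.0116, 0.0672]
tool_rot: [0.576, 0.411, 0.575, -0.41]
contact_force: [-2.1, 0.1, 5.9]
gripper_width: 0.276
```

Gripped on the knob. Lift 15 mm (stop at 20, needs more than 10).

>>> play_rows(motion=[[1,[0,0,0.004],0],[1,[0,0,0.008],0],[1,[0,0,0.012],0],[1,[0,0,0.0155],0],[1,[0,0,0.0155],0]])

```text
time: 12.05
tool_pos: [0.6029, 0.0118, 0.0805]
tool_rot: [0.576, 0.411, 0.575, -0.41]
contact_force: [6.2, 1.1, -6.4]
gripper_width: 0.273
```

```bash
python3 - <<'E'
from cloud import *
s=state();tp=s['tool_pos'];print(s['time'],tp,s['contact_force'],s['gripper_width'])
im,P,i=cloud('wrist','w5.png')
im,P,i=cloud('side');c=proj((.58,0,.06),i).astype(int);cv2.imwrite('pics/s5.png',cv2.resize(im[c[1]-50:c[1]+50,c[0]-65:c[0]+65,::-1],(780,600),interpolation=cv2.INTER_CUBIC))
E
```

```text
12.05 [0.60293655 0.01178605 0.08054397] [ 6.22844024  1.06065824 -6.36063983] 0.27281137232012637
```

View pics/w5.png

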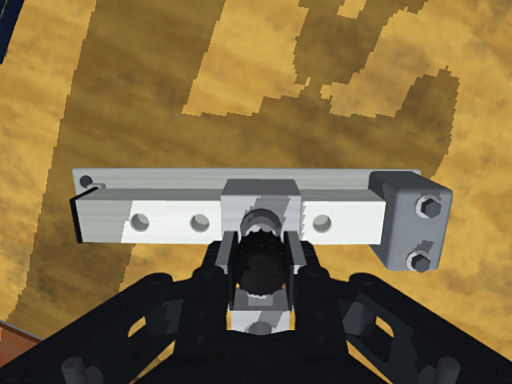

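View pics/s5.png

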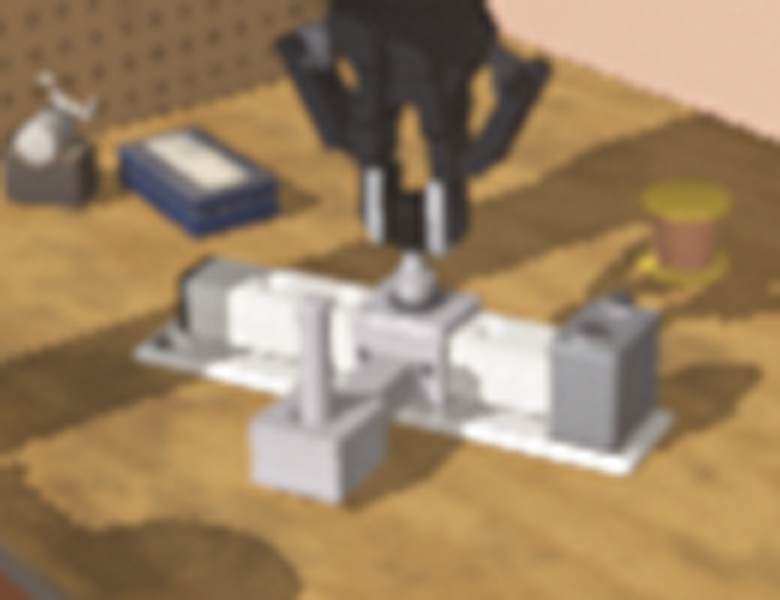

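Side view: the knob is up with the plunger neck showing. TCP rise is 13.3 mm and the spring pull 6.4 N, which is consistent. Slide 40 mm away from the clamp.

>>> play_rows(motion=[[1,[0,0,0.0015],0],[1,[-0.002,0.0057,0.0015],0],[1,[-0.0046,0.0132,0.0015],0],[1,[-0.0072,0.0208,0.0015],0],[1,[-0.0098,0.0284,0.0015],0]])

```text
time: 12.65
tool_pos: [0.5933, 0.0402, 0.0818]
tool_rot: [0.576, 0.411, 0.575, -0.41]
contact_force: [7.2, 0.7, -8.6]
gripper_width: 0.277
```

>>> play_rows(motion=[[1,[-0.002,0.006,0],0],[1,[-0.0032,0.0094,0],0],[1,[-0.0032,0.0094,0],0],[1,[-0.0032,0.0094,0],0]])

```text
time: 13.05
tool_pos: [0.5898, 0.0504, 0.0816]
tool_rot: [0.576, 0.411, 0.576, -0.41]
contact_force: [6.4, 3.6, -7.5]
gripper_width: 0.277
```

```bash
python3 - <<'E'
from cloud import *
s=state();tp=s['tool_pos'];print(s['time'],tp,s['contact_force'],s['ft_torque'],s['gripper_width'])
d=tp-np.array([.6029,.0118,.0805]);print('along',d[:2]@[-.3256,.9455],'across',d[:2]@[.9455,.3256],d[2])
im,P,i=cloud('wrist','w6.png')
for r in nets.landmark_of('scene','stop_rail')[:1]: pass
E
```

```text
13.05 [0.58979724 0.05039144 0.08163479] [ 6.35280178  3.56234752 -7.47110156] [ 5.64075656e-01 -1.09733271e+00  8.77285148e-04] 0.27728393645118987
along 0.040754463843427596 across 0.00017671732328738266 0.0011347949167040683
```

View pics/w6.png

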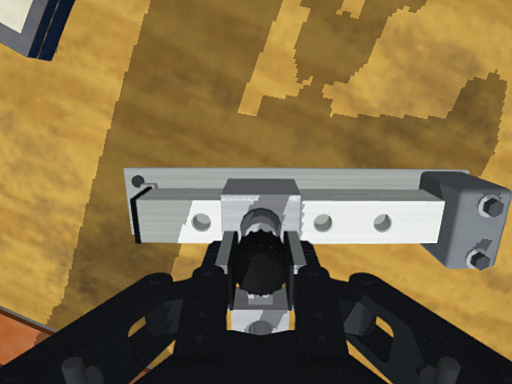

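Two holes now show right of the sleeve (323 and 382, row 223) and one to the left (202), so it has moved one pitch (40.7 mm by TCP). Lower the pin.

>>> play_rows(motion=[[1,[0,0,-0.004],0],[1,[0,0,-0.008],0],[1,[0,0,-0.012],0],[1,[0,0,-0.015],0],[1,[0,0,-0.017],0]])

```text
time: 13.65
tool_pos: [0.5903, 0.0498, 0.0671]
tool_rot: [0.576, 0.411, 0.575, -0.41]
contact_force: [-2.2, 0.7, 12.1]
gripper_width: 0.276
```

>>> play_rows(motion=[[1,[0,0,0],0],[1,[0,0,-0.0005],0],[1,[0,0,-0.001],0]])

```text
time: 13.95
tool_pos: [0.5905, 0.0494, 0.0671]
tool_rot: [0.576, 0.411, 0.575, -0.41]
contact_force: [-2.6, 1.4, 11.1]
gripper_width: 0.275
```

```bash
python3 - <<'E'
from cloud import *
s=state();tp=s['tool_pos'];print(s['time'],tp,s['contact_force'],s['ft_torque'],s['gripper_width'])
d=tp-np.array([.6033,.0116,.0672]);print('along',d[:2]@[-.3256,.9455],'across',d[:2]@[.9455,.3256],d[2])
im,P,i=cloud('wrist','w7.png')
kn=np.array([.6013,.0114])+.04*np.array([-.3256,.9455]);bo=np.array([.5114,-.0193])+.04*np.array([-.3256,.9455])
comps(P,.06,.098,kn,.02);comps(P,.085,.098,bo,.03);print(kn,bo)
for n in ['side','scene']:
    im,P,i=cloud(n)
    for t in ['knob_grip','plunger_knob','bore_mouth','stop_pin_foot','stop_pin_centre']:
        for r in nets.landmark_of(n,t)[:3]: print(n,t,np.round(r['at'],4),round(r['score'],2))
    comps(P,.07,.1,bo,.03,3)
    c=proj((.57,0.03,.05),i).astype(int);cv2.imwrite(f'pics/{n}7.png',cv2.resize(im[c[1]-50:c[1]+50,c[0]-65:c[0]+65,::-1],(780,600),interpolation=cv2.INTER_CUBIC))
E
```

```text
13.95 [0.59046783 0.04944451 0.06711111] [-2.61799965  1.40863379 11.05176689] [ 0.23107145  0.44447678 -0.00156409] 0.2750928132063897
along 0.03996014013023088 across 0.00018935595121741643 -8.888609430207639e-05
3584 [260. 262.] [0.5953 0.0506 0.0909] rect [588.8  48.2] [29.5 30.2] 23.3
[0.588276 0.04922 ] [0.498376 0.01852 ]
side knob_grip [0.589  0.047  0.0781] 0.37
side knob_grip [ 0.6753  0.271  -0.0032] 0.36
side plunger_knob [0.5005 0.0188 0.0559] 0.67
side plunger_knob [0.5896 0.0521 0.0755] 0.6
side stop_pin_foot [0.5026 0.0164 0.0122] 0.52
side stop_pin_foot [ 5.891e-01 -3.664e-01 -5.000e-04] 0.51
side stop_pin_centre [ 0.5859 -0.3654  0.0371] 0.75
side stop_pin_centre [ 0.6137 -0.3225  0.0411] 0.7
side stop_pin_centre [0.5018 0.0184 0.0562] 0.52
60 [214. 197.] [0.4963 0.0124 0.0845] rect [496.6  13.9] [12.3 14.4] 33.6
scene knob_grip [0.5866 0.0469 0.0834] 0.61
scene plunger_knob [0.5837 0.0511 0.0705] 0.39
scene bore_mouth [0.5015 0.0167 0.0347] 0.7
scene stop_pin_foot [ 0.6113 -0.3257  0.0016] 0.62
scene stop_pin_foot [0.5012 0.0155 0.0089] 0.45
scene stop_pin_foot [ 0.5886 -0.3662 -0.    ] 0.44
scene stop_pin_centre [ 0.5908 -0.3655  0.04  ] 0.58
scene stop_pin_centre [ 0.6082 -0.3248  0.0387] 0.56
scene stop_pin_centre [0.4961 0.0155 0.0544] 0.54
29 [225. 202.] [0.4981 0.0118 0.0895] rect [499.   14.8] [16.  13.2] 79.5
```

View pics/side7.png

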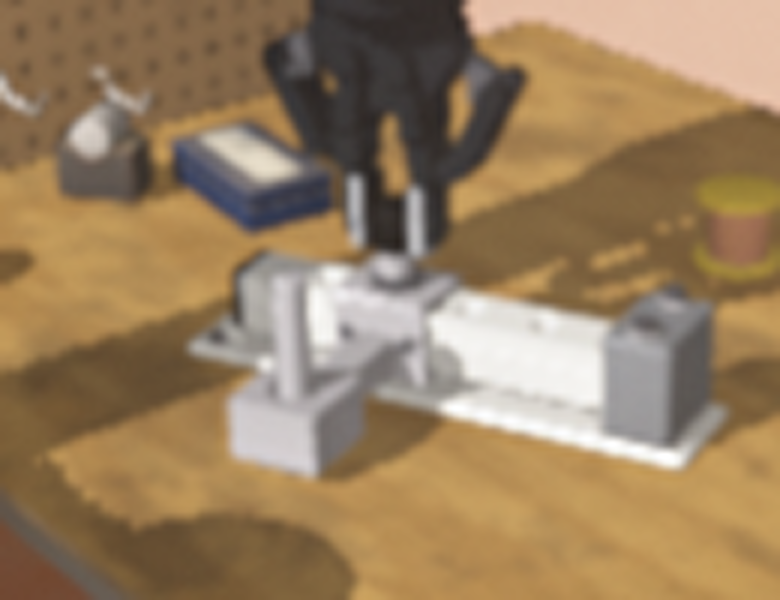

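View pics/w7.png

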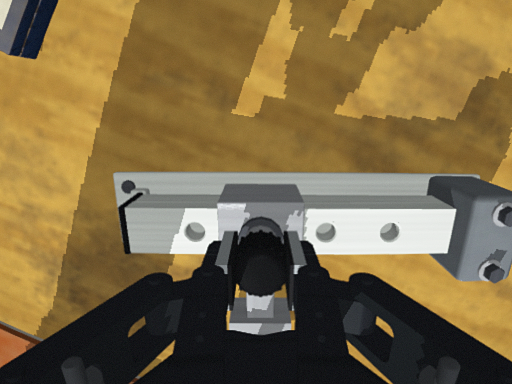

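```bash
python3 - <<'E'
from plant import state, workorder
s=state();print(s['time'],s['contact_force'],s['gripper_width']);print(workorder.job_done())
E
```

```text
14.6 [-2.13191889  0.6146658   8.26253789] 0.2779656413292843
the job is handed in; nothing more can be done
None
```

I put the stop pin nearest the base (of three look-alikes) into the bore and let go of it. I then lifted the plunger knob about 15 mm and slid the section to the next hole away from the clamp. The lock pin went down into that hole, and I handed the job in at 14.6 s with the knob still gripped.

**What my last checks showed:**
- **Stop pin:** it touched bottom at the expected height. Before the slide its top measured 93 mm, against 94 mm when fully home. After the slide it still stood upright in the block.
- **Section:** it moved 39.96 mm by the tool position. Two holes now show on the clamp side of the sleeve and one on the end-cap side.
- **Lock pin:** the tool is back at its starting height to within 0.1 mm. The knob top measures 91 mm, as before the lift, so the pin is in the hole and the grip did not slip.
- **Forces:** the highest force I saw was about 12 N.
- **Other things:** the two look-alike pins stayed where they were, and I saw no sign that anything else was touched.

**Where the checks disagreed:** some network reports after the slide were a few mm off or named the wrong part. One gave the stop pin as the plunger knob. I trusted the depth and tool readings instead.

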